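Lower the sprung tilt plate and bolt it level

TASK

Take hold of the bolt's black knob, press the sprung tilt plate gently down until it lies level on its rubber rest, then slide the bolt fully home under the steel keeper and let go, so that the plate stays locked level for storage. Feel for the rest and for the bolt's end stop rather than ramming into them, and leave the other things on the bench where they are.

Things in the scene. Friction and masses are not known exactly. Their poses are not given: they have to be found in the camera images.
- base: Wooden base board of the apparatus, 280 x 200 x 20 mm, fixed to the bench; origin on the bench top, 20 mm to -y of the board's centre. Its +x points from the hinge to the plate's free end, +y is the direction in which the bolt is pushed home, z up. It may stand turned by up to 0.4 rad.
- hinge (a point): Middle of the plate's hinge axis, which runs along the base's y; 50 mm above the bench, at x = -110 mm in the base's frame.
- plate (a joint): Tilt of the aluminium plate (120 mm wide, 10 mm thick, free end 225 mm from the hinge axis) in rad: 0 = level, on the rest (-0.025 to 0.025 as the rest's height differs); 0.35 = raised by its spring against its upper stop, as at the start. The spring always pushes it up: at the knob about 2 to 4 N to start, 4 to 8 N at level. The hinge axis lies at half the plate's thickness.
- bolt (a joint): How far the flat steel bolt has been slid along the plate's top, in m, growing towards the base's +y: 0 to 0.005 at the start (drawn back), 0.034 when its end touches the keeper's post (fully home). About 1.5 N of friction plus rubbing. The bolt bar is 16 mm wide and 8 mm thick and lies across the plate's free end, 200 mm from the hinge axis.
- knob (a point): Centre of the bolt's black knob on a 10 mm stem: a cylinder lying across the plate, 24 mm diameter, 24 mm long; its flat ends face the base's +y and -y and are the faces to grip; the fingers can turn on them as the plate swings. In the plate's frame (origin on the hinge axis, x along the plate) it is at x = 200, z = 37 mm (32 mm above the plate's top), y = -40 mm + bolt value.
- catch: Foot of the steel catch, 20 mm above the bench on the base under the plate's free end; origin at x = 90, y = 0 mm in the base's frame. In it a one-piece head (rest and keeper) is clamped at a height up to 5 mm above or below nominal, different each time and not measured: it must be felt. The head as a whole must not be pushed with over 25 N, by the plate or by the bolt.
- catch_rest (a point): Nominal middle of the head's rubber-topped rest (20 x 80 mm), 25 mm above the foot's origin; the true top lies 5 mm higher to 5 mm lower. The plate's underside lies on it when the plate is level; it is hard, about 40 N per mm. Pressing harder than the spring needs bears on it.
- catch_keeper (a point): Nominal middle of the underside of the keeper's lip, a steel hook at the plate's +y side (30 mm wide, lip 22 mm along y, 8 mm thick, post beyond it); true height off by as much as the rest's. The lip is 1.5 mm above the bolt's top when the plate is on the rest: the bolt goes under only with the plate held down on the rest. On release the plate rises 1.5 mm and the lip holds it.
- block: Bystander: loose dark wooden friction block, 120 x 60 x 40 mm, origin under its centre.
- weight: Bystander: loose brass weight, 52 mm diameter, 54 mm tall, origin under its centre.
- meter: Bystander: loose black meter box, 90 x 130 x 60 mm, origin under its centre.

How it is judged (in metres and radians):
On the way:
1. the plate is pressed down level with the bolt still drawn back clear of the keeper (value of joint plate below 0.04 rad and value of joint bolt below 0.013 m), for 0.1 s.
At the end, for the whole second after the job is handed in: the plate lies level as its rest allows (within 0.04 rad), at rest, held down by the bolt, which is home under the keeper (at least 32 of its 34 mm) (value of joint plate between -0.04 and 0.04 rad and value of joint bolt above 0.032 m and velocity of joint plate below 0.02 rad/s and velocity of joint bolt below 0.005 m/s); the robot touches nothing.
It fails at once if the catch (rest and keeper together) is pushed with more than 25 N (contact force between catch and anything else above 25 N).
It fails at once if a bystander is shifted by more than 25 mm (distance of any of block, weight, meter from where it was at the start of the episode above 0.025 m).
It also fails if it takes over 64 s, if anything falls off the work surface, if the arm or the gripper's body presses on something with over 40 N, if the wrist force passes 120 N, or if a joint passes its speed limit or range.

ROBOT

A 6-joint arm with a two-finger parallel gripper is mounted at the origin on the work surface. World frame = base frame: x ahead of the robot, y to its left, z up, the work surface at z = 0. Lengths are in m, angles in degrees, forces in N, time in s.
With the tool pointing down it reaches from about 0.35 to 0.875 m from the base axis. Payload 4.2 kg.
Tool frame: the origin (TCP) lies on the front face of the gripper's body, between the roots of the fingers; the fingertips stand finger_overhang ahead of it and the grasp point (between the pads) lies 51 mm ahead of it (finger_overhang is the distance from the TCP to the fingertips, in m); z points along the fingers, y is the line along which they close (so a half turn about z gives the same grasp; the last joint's range is limited). The gripper opens to 87 mm and grips with 3 to 60 N. Pads are 19 mm wide; open, the fingers measure 117 mm over their backs; the gripper's body (75 mm by 190 mm) begins 51 mm behind the grasp point.
Start: joints at [92.051, 22.042, 0.453, 0, -68.411, -14.817], TCP at [0.138, 0.61, 0.292] pointing down, gripper open.
Joint ranges: [-179.83, 179.83], [-69.29, 118.12], [-61.27, 80.66], [-181.25, 117.63], [-171.15, -9.14], [-177.46, 177.46]. Speed limits (degrees/s): [159.86, 159.86, 180, 180, 180, 180].

INTERFACE

Orientations are given as a 3x3 rotation matrix whose columns are the frame's x, y, z axes.
In Python, from station import sense, capture, camera_model, finish_job, finger_overhang gives the robot as it stands. The module is installed in compiled form; this text tells all that it offers.
- The arm moves only by the tool jog_arm, never from a script. Its argument "rows" is a list that holds one entry, the list of rows, each a list of 4 numbers: the shift along the tool's x, y, z in m, then the turn about the tool's z in rad. A call has 1 to 20 rows; each row shifts and turns the commanded pose from where the row before left it, along the tool's axes as they then stand; what a row does not reach is not made up. A row lasts 1/8 s, in which the tool goes at most 62.5 mm and 10.7 degrees, less where a joint would pass 70% of its speed; a pose out of reach is approached as far as the arm can. A call is refused whole if a number of a shift passes 0.0625 or a number of a turn 0.188, either way. A call with a gripper value outside its range is refused whole. "claw" is the opening, from 0 (shut) to 1 (fully open), set as the call begins (left out, the last holds). The fingers move at their own pace and stop on an object; the grip force is fixed at half the most. Time passes only in rows, so rows that do not move let the fingers close. It gives the time, the measured TCP pose, the force, the opening and the grip force at its end, in the units of the state.
- sense(): the state, without advancing time (a new reading comes with each control period).
- capture(name): name is "scene" or "top"; returns the picture (400x640x3 uint8, red, green, blue); there is no depth.
- camera_model(name): a dict with "fovy" (degrees; the focal length in pixels is half the picture's height over the tangent of half this angle, whatever the lens; pixels are square), "cx", "cy" (the principal point, pixels), "k1" (the pictures are not rectified: a ray, as slopes to the right and down, at radius r is drawn at 1 + k1 r^2 times it, then the intrinsics apply), "eye" and "rotation" of the camera in the world. Camera axes: x right, y down, z forward; pixel columns grow to the right and rows downward; lengths in m; the calibration is good to about 2 mm. A picture is of the moment at which its call begins. camera_model takes no time and is no camera call.
- finish_job(): hands the job in; it is judged then, once.
The state is a dict: "time_s": time; "joints": joint angles; "joint_velocities": joint speeds; "effort": joint torques, N m; "tcp_pos": TCP position; "ee_rot": TCP orientation; "wrist_force": force on the tool from outside, world axes, zero at the start; "moment": the same for the moment, N m; "gripper_width": opening from 0.0 (shut) to 1.0 (fully open); "gripper_force": force on a finger pad.
Only numpy, scipy, OpenCV 4.12 (cv2) and the standard library are available. Lean on these libraries where they do the work, as an engineer would, in place of code of your own. Each camera call takes 0.05 s, during which the arm holds its last target. There are 200 camera calls.

## Working session

There is one attempt and no reset: what is moved stays moved. The work goes in short steps, Python scripts to look and compute and a tool call to move; the robot and the scene stay as the last step left them, time stands still between calls to the robot, and variables do not carry over. Pictures are saved under pics/ and viewed, at most 10 in all, crops included, and the job is handed in when it is done.

Besides the shell and the picture viewer there is one more tool, called after "Request:" as name(argument=value, ...) on one line, values as JSON. jog_arm: Moves the arm, as the interface text tells. Its arguments: {"type":"object","properties":{"rows":{"type":"array"},"claw":{"type":"number"}},"required":["rows"]}

```bash
mkdir -p pics; python3 - <<'E'
from station import *
import cv2
for n in("scene","top"):
    cv2.imwrite(f"pics/{n}0.png",capture(n)[:,:,::-1]); print(n,camera_model(n))
print(sense(),finger_overhang)
E
```

```text
scene {'fovy': 57.42306823700928, 'cx': 323.9812066610664, 'cy': 202.027968840075, 'k1': 0.0014903136088917951, 'eye': array([0.95183855, 0.08921383, 0.86762949]), 'rotation': array([[ 0.00900243,  0.87791802, -0.47872633],
       [ 0.99991006, -0.01266273, -0.00441843],
       [-0.009941  , -0.4786435 , -0.87795306]])}
top {'fovy': 49.09833875469239, 'cx': 318.0452499646437, 'cy': 200.95047257566625, 'k1': -0.10874444792372383, 'eye': array([0.35191011, 0.0796236 , 1.03313822]), 'rotation': array([[-0.02014235, -0.98708512,  0.1589253 ],
       [-0.99958933,  0.01664148, -0.0233287 ],
       [ 0.02038266, -0.15932992, -0.98701496]])}
{'time_s': 0.1, 'joints': array([ 9.20532175e+01,  2.20868504e+01,  3.88493639e-01, -2.38609514e-02,
       -6.84125912e+01, -1.48175730e+01]), 'joint_velocities': array([-0.08054399, -0.09977178,  0.10102648,  0.19845724,  0.05803742,
       -0.07498477]), 'effort': array([-1.25250340e-04, -3.91689563e+01,  1.87934643e+01,  4.23188165e+00,
        1.34207541e-02, -7.51349216e-05]), 'tcp_pos': array([0.1379716 , 0.6091728 , 0.29127347]), 'ee_rot': array([[ 9.75253066e-01, -2.21091285e-01, -3.17616527e-04],
       [-2.21091480e-01, -9.75251126e-01, -1.94900639e-03],
       [ 1.21152453e-04,  1.97099677e-03, -9.99998050e-01]]), 'wrist_force': array([ 0.34784353, -0.24006852, -0.1012833 ]), 'moment': array([-0.01594761,  0.01617442,  0.02729319]), 'gripper_force': 0.0, 'gripper_width': 1.0002734095062087} 0.0697
```

View pics/scene0.png

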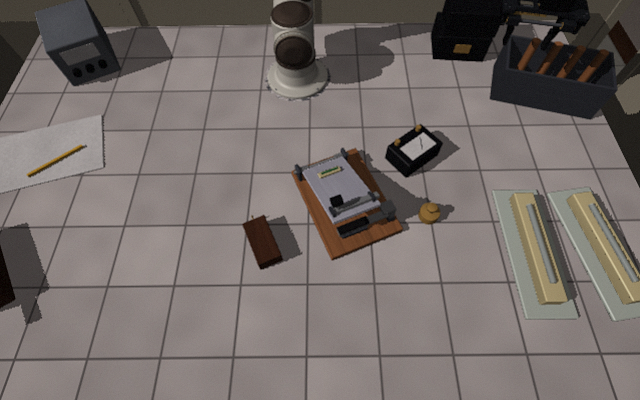

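View pics/top0.png

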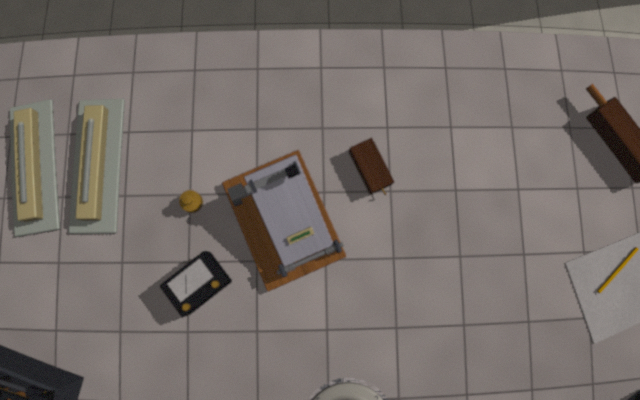

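The scene picture shows the apparatus at about (345,200), with the knob near (336,201) and the keeper near (385,212). The top picture shows the board around (285,218), knob near (292,171). I'll enlarge both.

```bash
python3 - <<'E'
import cv2
a=cv2.imread("pics/scene0.png")[140:265,280:445]; cv2.imwrite("pics/s1.png",cv2.convertScaleAbs(cv2.resize(a,None,fx=4.5,fy=4.5,interpolation=2),alpha=1.6))
a=cv2.imread("pics/top0.png")[140:295,210:355]; cv2.imwrite("pics/t1.png",cv2.convertScaleAbs(cv2.resize(a,None,fx=3.8,fy=3.8,interpolation=2),alpha=1.8))
E
```

```text
(no output)
```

View pics/s1.png

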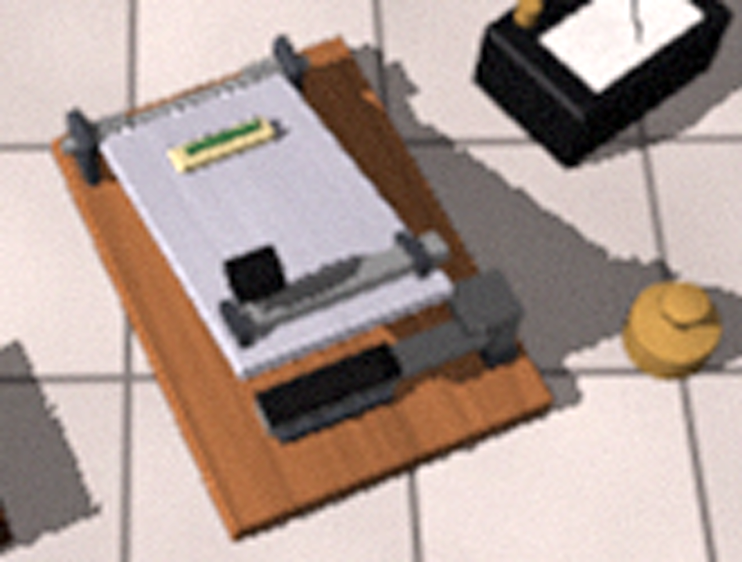

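View pics/t1.png

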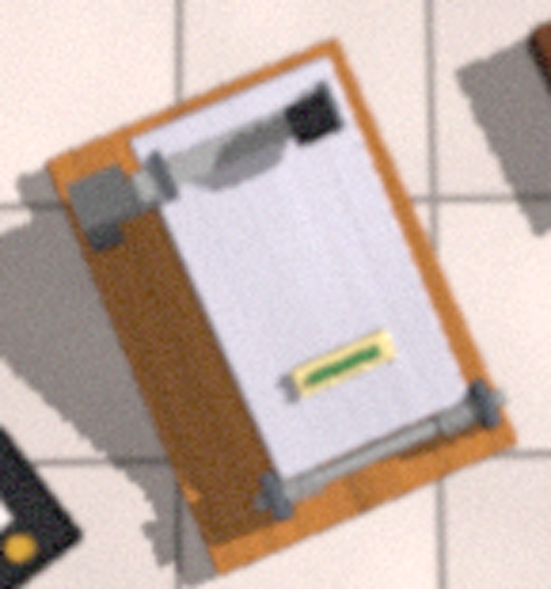

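```bash
cat > h.py <<'E'
import numpy as np
from station import *
def proj(n,P):
    m=camera_model(n); f=200/np.tan(np.radians(m["fovy"]/2))
    c=(np.atleast_2d(P)-m["eye"])@m["rotation"]; s=c[:,:2]/c[:,2:]
    s=s*(1+m["k1"]*(s**2).sum(1,keepdims=True)); return s*f+[m["cx"],m["cy"]]
def b2w(p,P):
    c,s=np.cos(p[2]),np.sin(p[2]); return np.atleast_2d(P)@np.array([[c,-s,0],[s,c,0],[0,0,1]]).T+[p[0],p[1],0]
E
python3 - <<'E'
from h import *
from scipy.optimize import least_squares
S=(np.array([[235,522],[551,402],[342,38],[52,146],[256,272]])+.5)/4.5-.5+[280,140]
T=(np.array([[337,40],[50,162],[218,574],[516,440],[315,115]])+.5)/3.8-.5+[210,140]
C=np.array([[140,-80,20],[140,120,20],[-140,120,20],[-140,-80,20]])/1e3
def pts(p): return b2w(p,np.vstack([C,[.0652,-.04+p[3],.1534]]))
r=lambda p:np.vstack([proj("scene",pts(p))-S,proj("top",pts(p))-T])
s=least_squares(lambda p:r(p).ravel(),[.5,.1,.3,.002],loss="soft_l1")
print(s.x,r(s.x).round(1))
k=least_squares(lambda q:np.r_[proj("scene",q)[0]-S[4],proj("top",q)[0]-T[4]],[.5,.1,.15])
print("knob tri",k.x,k.fun,"model",pts(s.x)[4])
# corners triangulated
for i in range(4):
    k=least_squares(lambda q:np.r_[proj("scene",q)[0]-S[i],proj("top",q)[0]-T[i]],[.5,.1,.05]);print(k.x.round(4),pts(s.x)[i].round(4))
E
```

```text
[0.48440178 0.1203423  0.39498064 0.00341128] [[-1.   2. ]
 [ 1.  -1. ]
 [-0.2 -1.5]
 [-0.7 -2.3]
 [-0.9  0.4]
 [-0.  -2.3]
 [-2.1 -1.6]
 [-0.5  0.5]
 [ 1.1  0.3]
 [-0.8  0.3]]
knob tri [0.55878173 0.11163947 0.15514084] [-0.86466246  0.03024799 -0.79724825  0.01309265] model [0.55866062 0.11165909 0.1534    ]
[0.639  0.1016 0.0192] [0.6444 0.1004 0.02  ]
[0.5658 0.2831 0.0098] [0.5674 0.285  0.02  ]
[0.3098 0.1772 0.0139] [0.309  0.1772 0.02  ]
[ 0.3871 -0.0059  0.01  ] [ 0.386  -0.0074  0.02  ]
```

The fit agrees with independent triangulation: knob about (0.559, 0.112, 0.154), yaw about 0.395. First I turn, then move above the knob.

Request:
jog_arm(rows=[[[0, 0, 0, -0.1545], [0, 0, 0, -0.1545], [0, 0, 0, -0.1545], [0, 0, 0, -0.1545], [0.014, 0.0444, 0, 0], [0.014, 0.0444, 0, 0], [0.014, 0.0444, 0, 0], [0.014, 0.0444, 0, 0], [0.014, 0.0444, 0, 0], [0.014, 0.0444, 0, 0], [0.014, 0.0444, 0, 0], [0.014, 0.0444, 0, 0], [0.014, 0.0444, 0, 0], [0.014, 0.0444, 0, 0], [0.014, 0.0444, 0, 0], [0.014, 0.0444, 0, 0], [0.014, 0.0444, 0, 0], [0.014, 0.0444, 0, 0]]], claw=1)

```text
time_s: 2.35
tcp_pos: [0.5589, 0.11, 0.2918]
ee_rot: [[0.923, 0.385, -0.001], [0.385, -0.923, -0.0], [-0.001, -0.0, -1.0]]
wrist_force: [-0.1, 0.7, -0.1]
gripper_width: 1.002
gripper_force: 0.0
```

Request:
jog_arm(rows=[[[0, 0, 0, 0], [0, 0, 0, 0]]])

```text
time_s: 2.6
tcp_pos: [0.5578, 0.1113, 0.2917]
ee_rot: [[0.923, 0.385, -0.001], [0.385, -0.923, -0.0], [-0.001, -0.0, -1.0]]
wrist_force: [-0.6, 0.9, -0.7]
gripper_width: 0.998
gripper_force: 0.0
```

```bash
python3 - <<'E'
from h import *
import cv2
s=sense();print(s["tcp_pos"],s["ee_rot"],s["joints"],s["wrist_force"])
R=s["ee_rot"];p=s["tcp_pos"]; k=np.array([.5587,.1117,.1564])
print("tool shift to grasp",R.T@(k-p-R@[0,0,.051]))
a=capture("scene")[100:250,260:430];b=capture("top")[100:250,230:400]
im=np.hstack([cv2.resize(x,None,fx=2.3*1,fy=2.3,interpolation=2) for x in(a,b)])
cv2.imwrite("pics/g1.png",cv2.convertScaleAbs(im[:,:,::-1],alpha=1.7))
E
```

```text
[0.55784713 0.11129179 0.29169416] [[ 9.23104159e-01  3.84547883e-01 -1.27936513e-03]
 [ 3.84547902e-01 -9.23105007e-01 -2.40242361e-04]
 [-1.27337305e-03 -2.70208456e-04 -9.99999153e-01]] [ 2.75883446e+01  1.66377599e+01 -7.62597014e+00 -2.38415296e-02
 -6.58076142e+01  8.50371251e+01] [-0.64533988  0.85900151 -0.725215  ]
tool shift to grasp [ 1.11654380e-03 -1.22901729e-05  8.42928560e-02]
```

View pics/g1.png

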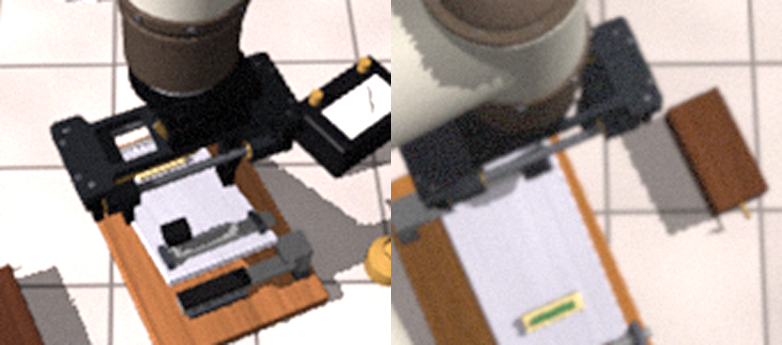

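The knob sits midway between the open fingers, which line up with its flat ends (scene crop knob at about (175,232)). I'll descend in two parts, checking the force between them.

Request:
jog_arm(rows=[[[0.001, 0, 0.012, 0], [0, 0, 0.015, 0], [0, 0, 0.015, 0], [0, 0, 0.015, 0], [0, 0, 0.012, 0], [0, 0, 0.007, 0], [0, 0, 0.003, 0], [0, 0, 0, 0]]])

```text
time_s: 3.7
tcp_pos: [0.5594, 0.1117, 0.2134]
ee_rot: [[0.923, 0.385, 0.0], [0.385, -0.923, 0.0], [0.0, 0.0, -1.0]]
wrist_force: [0.2, 0.0, 1.1]
gripper_width: 0.999
gripper_force: 0.0
```

Request:
jog_arm(rows=[[[0, 0, 0.002, 0], [0, 0, 0.002, 0], [0, 0, 0.0, 0], [0, 0, 0, 0]]])

```text
time_s: 4.2
tcp_pos: [0.5592, 0.1117, 0.2093]
ee_rot: [[0.923, 0.385, 0.0], [0.385, -0.923, -0.0], [0.0, 0.0, -1.0]]
wrist_force: [-0.4, -0.2, 0.2]
gripper_width: 0.999
gripper_force: 0.0
```

Request:
jog_arm(rows=[[[0, 0, 0.002, 0], [0, 0, 0, 0]]])

```text
time_s: 4.45
tcp_pos: [0.5591, 0.1117, 0.207]
ee_rot: [[0.923, 0.385, -0.0], [0.385, -0.923, -0.0], [-0.0, -0.0, -1.0]]
wrist_force: [0.3, 0.1, -0.8]
gripper_width: 1.004
gripper_force: 0.0
```

Request:
jog_arm(rows=[[[0, 0, 0, 0], [0, 0, 0, 0], [0, 0, 0, 0], [0, 0, 0, 0], [0, 0, 0, 0], [0, 0, 0, 0], [0, 0, 0, 0], [0, 0, 0, 0]]], claw=0)

```text
time_s: 5.45
tcp_pos: [0.5591, 0.1118, 0.2072]
ee_rot: [[0.923, 0.385, -0.0], [0.385, -0.923, 0.0], [-0.0, -0.0, -1.0]]
wrist_force: [-0.9, 1.3, -0.8]
gripper_width: 0.273
gripper_force: 30.0
```

Grip width of 23.8 mm matches the knob. Next I follow the arc down, checking part-way.

Request:
jog_arm(rows=[[[0.0024, 0, 0.0043, 0], [0.0023, 0, 0.0043, 0], [0.0022, 0, 0.0043, 0], [0.0022, 0, 0.0044, 0], [0, 0, 0, 0], [0, 0, 0, 0]]])

```text
time_s: 6.2
tcp_pos: [0.5675, 0.1151, 0.1899]
ee_rot: [[0.923, 0.385, -0.0], [0.385, -0.923, -0.0], [-0.0, -0.0, -1.0]]
wrist_force: [-3.3, 0.1, 3.7]
gripper_width: 0.27
gripper_force: 30.0
```

Request:
jog_arm(rows=[[[0.002, 0, 0.0045, 0], [0.0019, 0, 0.0045, 0], [0.0018, 0, 0.0045, 0], [0.0017, 0, 0.0046, 0], [0.0015, 0, 0.0046, 0], [0.0015, 0, 0.0047, 0], [0.0012, 0, 0.0044, 0], [0, 0, 0, 0], [0, 0, 0, 0]]])

```text
time_s: 7.32
tcp_pos: [0.5782, 0.1196, 0.158]
ee_rot: [[0.923, 0.385, -0.0], [0.385, -0.923, -0.0], [-0.0, 0.0, -1.0]]
wrist_force: [-4.3, -0.2, 5.1]
gripper_width: 0.274
gripper_force: 30.0
```

Request:
jog_arm(rows=[[[0.0003, 0, 0.002, 0], [0.0004, 0, 0.002, 0], [0.0004, 0, 0.002, 0], [0.0004, 0, 0.002, 0], [0.0002, 0, 0.001, 0], [0.0002, 0, 0.001, 0], [0, 0, 0, 0]]])

```text
time_s: 8.2
tcp_pos: [0.5803, 0.1205, 0.1485]
ee_rot: [[0.923, 0.385, 0.001], [0.385, -0.923, 0.0], [0.001, 0.0, -1.0]]
wrist_force: [-2.9, 0.0, 5.2]
gripper_width: 0.27
gripper_force: 30.0
```

Request:
jog_arm(rows=[[[0.0001, 0, 0.0005, 0], [0.0001, 0, 0.0005, 0], [0, 0, 0, 0]]])

```text
time_s: 8.57
tcp_pos: [0.5805, 0.1206, 0.1475]
ee_rot: [[0.923, 0.385, 0.001], [0.385, -0.923, 0.0], [0.001, 0.0, -1.0]]
wrist_force: [-3.6, -0.2, 5.6]
gripper_width: 0.272
gripper_force: 30.0
```

Request:
jog_arm(rows=[[[0.0001, 0, 0.0005, 0], [0, 0, 0, 0], [0, 0, 0, 0]]])

```text
time_s: 8.95
tcp_pos: [0.5806, 0.1206, 0.147]
ee_rot: [[0.923, 0.385, 0.001], [0.385, -0.923, 0.0], [0.001, 0.0, -1.0]]
wrist_force: [-2.2, 0.4, 5.6]
gripper_width: 0.274
gripper_force: 30.0
```

Request:
jog_arm(rows=[[[0.0001, 0, 0.0005, 0], [0, 0, 0, 0], [0, 0, 0, 0]]])

```text
time_s: 9.32
tcp_pos: [0.5807, 0.1206, 0.1466]
ee_rot: [[0.923, 0.385, 0.001], [0.385, -0.923, 0.0], [0.001, 0.0, -1.0]]
wrist_force: [-2.8, -0.0, 6.1]
gripper_width: 0.269
gripper_force: 30.0
```

Request:
jog_arm(rows=[[[0.0001, 0, 0.0005, 0], [0, 0, 0, 0], [0, 0, 0, 0]]])

```text
time_s: 9.7
tcp_pos: [0.5808, 0.1207, 0.1461]
ee_rot: [[0.923, 0.385, 0.001], [0.385, -0.923, 0.0], [0.001, 0.0, -1.0]]
wrist_force: [-3.5, -0.2, 6.6]
gripper_width: 0.272
gripper_force: 30.0
```

Request:
jog_arm(rows=[[[0.0001, 0, 0.0005, 0], [0, 0, 0, 0], [0, 0, 0, 0]]])

```text
time_s: 10.07
tcp_pos: [0.5809, 0.1207, 0.1456]
ee_rot: [[0.923, 0.385, 0.001], [0.385, -0.923, 0.0], [0.001, 0.0, -1.0]]
wrist_force: [-3.5, 1.4, 5.4]
gripper_width: 0.269
gripper_force: 30.0
```

Request:
jog_arm(rows=[[[0.0001, 0, 0.0005, 0], [0, 0, 0, 0], [0, 0, 0, 0]]])

```text
time_s: 10.45
tcp_pos: [0.581, 0.1208, 0.1451]
ee_rot: [[0.923, 0.385, 0.001], [0.385, -0.923, 0.0], [0.001, 0.0, -1.0]]
wrist_force: [-3.0, -0.2, 5.0]
gripper_width: 0.271
gripper_force: 30.0
```

Request:
jog_arm(rows=[[[0.0001, 0, 0.0005, 0], [0, 0, 0, 0], [0, 0, 0, 0]]])

```text
time_s: 10.82
tcp_pos: [0.5811, 0.1208, 0.1446]
ee_rot: [[0.923, 0.385, 0.001], [0.385, -0.923, 0.0], [0.001, 0.0, -1.0]]
wrist_force: [-3.3, 0.6, 7.0]
gripper_width: 0.272
gripper_force: 30.0
```

Request:
jog_arm(rows=[[[0.0001, 0, 0.0005, 0], [0, 0, 0, 0], [0, 0, 0, 0]]])

```text
time_s: 11.2
tcp_pos: [0.5812, 0.1208, 0.1441]
ee_rot: [[0.923, 0.385, 0.001], [0.385, -0.923, 0.0], [0.001, 0.0, -1.0]]
wrist_force: [-3.4, 0.6, 6.9]
gripper_width: 0.273
gripper_force: 30.0
```

Request:
jog_arm(rows=[[[0.0001, 0, 0.0005, 0], [0, 0, 0, 0], [0, 0, 0, 0]]])

```text
time_s: 11.58
tcp_pos: [0.5813, 0.1209, 0.1436]
ee_rot: [[0.923, 0.385, 0.001], [0.385, -0.923, 0.0], [0.001, 0.0, -1.0]]
wrist_force: [-3.0, -0.0, 6.1]
gripper_width: 0.271
gripper_force: 30.0
```

Request:
jog_arm(rows=[[[0.0001, 0, 0.0005, 0], [0, 0, 0, 0], [0, 0, 0, 0]]])

```text
time_s: 11.95
tcp_pos: [0.5813, 0.1209, 0.1433]
ee_rot: [[0.923, 0.385, 0.001], [0.385, -0.923, 0.0], [0.001, 0.0, -1.0]]
wrist_force: [-3.7, -0.4, 7.8]
gripper_width: 0.272
gripper_force: 30.0
```

Request:
jog_arm(rows=[[[0, 0, 0.0003, 0], [0, 0, 0, 0], [0, 0, 0, 0]]])

```text
time_s: 12.32
tcp_pos: [0.5813, 0.1208, 0.1433]
ee_rot: [[0.923, 0.385, 0.001], [0.385, -0.923, 0.0], [0.001, 0.0, -1.0]]
wrist_force: [-3.4, 0.3, 8.6]
gripper_width: 0.27
gripper_force: 30.0
```

Request:
jog_arm(rows=[[[0, 0, 0.0003, 0], [0, 0, 0, 0], [0, 0, 0, 0]]])

```text
time_s: 12.7
tcp_pos: [0.5814, 0.1209, 0.1432]
ee_rot: [[0.923, 0.385, 0.001], [0.385, -0.923, 0.0], [0.001, 0.0, -1.0]]
wrist_force: [-5.0, -0.0, 9.4]
gripper_width: 0.27
gripper_force: 30.0
```

Request:
jog_arm(rows=[[[0, 0, 0.0004, 0], [0, 0, 0, 0], [0, 0, 0, 0]]])

```text
time_s: 13.08
tcp_pos: [0.5814, 0.1208, 0.1432]
ee_rot: [[0.923, 0.386, 0.001], [0.386, -0.923, -0.0], [0.001, 0.001, -1.0]]
wrist_force: [-5.2, 0.0, 11.3]
gripper_width: 0.275
gripper_force: 30.0
```

The rest is felt: z has stopped and the force is climbing (about 4.5 N on the rest). A little more hold-down, then slide.

Request:
jog_arm(rows=[[[0, 0, 0.0004, 0], [0, 0, 0, 0], [0, -0.001, 0, 0], [0, -0.001, 0, 0], [0, -0.001, 0, 0], [0, -0.001, 0, 0], [0, -0.001, 0, 0], [0, 0, 0, 0]]])

```text
time_s: 14.08
tcp_pos: [0.5797, 0.1248, 0.1432]
ee_rot: [[0.923, 0.386, 0.002], [0.386, -0.923, -0.001], [0.001, 0.001, -1.0]]
wrist_force: [-4.9, -2.7, 12.7]
gripper_width: 0.273
gripper_force: 30.0
```

Request:
jog_arm(rows=[[[0, -0.0015, 0, 0], [0, -0.0015, 0, 0], [0, -0.0015, 0, 0], [0, -0.0015, 0, 0], [0, -0.0015, 0, 0], [0, 0, 0, 0]]])

```text
time_s: 14.82
tcp_pos: [0.5768, 0.1318, 0.1432]
ee_rot: [[0.923, 0.386, 0.002], [0.386, -0.923, -0.001], [0.001, 0.001, -1.0]]
wrist_force: [-5.1, -3.1, 12.5]
gripper_width: 0.274
gripper_force: 30.0
```

Request:
jog_arm(rows=[[[0, -0.0015, 0, 0], [0, -0.0015, 0, 0], [0, -0.0015, 0, 0], [0, 0, 0, 0]]])

```text
time_s: 15.32
tcp_pos: [0.5751, 0.136, 0.1432]
ee_rot: [[0.923, 0.386, 0.002], [0.386, -0.923, -0.001], [0.001, 0.001, -1.0]]
wrist_force: [-5.2, -1.9, 12.3]
gripper_width: 0.27
gripper_force: 30.0
```

Request:
jog_arm(rows=[[[0, -0.0015, 0, 0], [0, -0.0015, 0, 0], [0, -0.0015, 0, 0], [0, -0.0015, 0, 0], [0, -0.001, 0, 0], [0, -0.001, 0, 0], [0, 0, 0, 0]]])

```text
time_s: 16.2
tcp_pos: [0.572, 0.1433, 0.1432]
ee_rot: [[0.923, 0.386, 0.002], [0.386, -0.923, -0.001], [0.001, 0.001, -1.0]]
wrist_force: [-5.5, -1.8, 13.6]
gripper_width: 0.273
gripper_force: 30.0
```

Request:
jog_arm(rows=[[[0, -0.001, 0, 0], [0, -0.0005, 0, 0], [0, 0, 0, 0]]])

```text
time_s: 16.58
tcp_pos: [0.5714, 0.1446, 0.1432]
ee_rot: [[0.923, 0.386, 0.002], [0.386, -0.923, -0.001], [0.001, 0.001, -1.0]]
wrist_force: [-4.7, -2.7, 13.0]
gripper_width: 0.27
gripper_force: 30.0
```

Request:
jog_arm(rows=[[[0, -0.001, 0, 0], [0, -0.0005, 0, 0], [0, 0, 0, 0]]])

```text
time_s: 16.95
tcp_pos: [0.5709, 0.1461, 0.1432]
ee_rot: [[0.923, 0.386, 0.002], [0.386, -0.923, -0.001], [0.001, 0.001, -1.0]]
wrist_force: [-4.6, -3.6, 13.2]
gripper_width: 0.275
gripper_force: 30.0
```

Request:
jog_arm(rows=[[[0, -0.0005, 0, 0], [0, -0.0005, 0, 0], [0, 0, 0, 0]]])

```text
time_s: 17.32
tcp_pos: [0.5705, 0.1469, 0.1432]
ee_rot: [[0.923, 0.386, 0.002], [0.386, -0.923, -0.001], [0.001, 0.001, -1.0]]
wrist_force: [-4.9, -3.6, 13.2]
gripper_width: 0.272
gripper_force: 30.0
```

Travel is about 28.3 mm with no stop yet.

Request:
jog_arm(rows=[[[0, -0.0005, 0, 0], [0, -0.0005, 0, 0], [0, 0, 0, 0]]])

```text
time_s: 17.7
tcp_pos: [0.5701, 0.1479, 0.1432]
ee_rot: [[0.923, 0.386, 0.002], [0.386, -0.923, -0.001], [0.001, 0.001, -1.0]]
wrist_force: [-4.1, -3.6, 13.2]
gripper_width: 0.27
gripper_force: 30.0
```

Request:
jog_arm(rows=[[[0, -0.0004, 0, 0], [0, -0.0004, 0, 0], [0, 0, 0, 0]]])

```text
time_s: 18.08
tcp_pos: [0.5698, 0.1486, 0.1432]
ee_rot: [[0.923, 0.386, 0.002], [0.386, -0.923, -0.001], [0.001, 0.001, -1.0]]
wrist_force: [-4.3, -4.4, 12.2]
gripper_width: 0.268
gripper_force: 30.0
```

Request:
jog_arm(rows=[[[0, -0.0004, 0, 0], [0, -0.0004, 0, 0], [0, 0, 0, 0]]])

```text
time_s: 18.45
tcp_pos: [0.5695, 0.1493, 0.1432]
ee_rot: [[0.923, 0.386, 0.002], [0.386, -0.923, -0.001], [0.001, 0.001, -1.0]]
wrist_force: [-4.8, -3.4, 13.1]
gripper_width: 0.274
gripper_force: 30.0
```

Request:
jog_arm(rows=[[[0, -0.0004, 0, 0], [0, -0.0003, 0, 0], [0, 0, 0, 0]]])

```text
time_s: 18.82
tcp_pos: [0.5692, 0.15, 0.1432]
ee_rot: [[0.923, 0.386, 0.002], [0.386, -0.923, -0.001], [0.001, 0.001, -1.0]]
wrist_force: [-5.5, -3.7, 13.4]
gripper_width: 0.273
gripper_force: 30.0
```

Request:
jog_arm(rows=[[[0, -0.0004, 0, 0], [0, -0.0003, 0, 0], [0, 0, 0, 0]]])

```text
time_s: 19.2
tcp_pos: [0.5691, 0.1502, 0.1432]
ee_rot: [[0.923, 0.386, 0.002], [0.386, -0.923, -0.001], [0.001, 0.002, -1.0]]
wrist_force: [-3.2, -5.0, 12.7]
gripper_width: 0.275
gripper_force: 30.0
```

Request:
jog_arm(rows=[[[0, -0.0004, 0, 0], [0, -0.0003, 0, 0], [0, 0, 0, 0]]])

```text
time_s: 19.58
tcp_pos: [0.5691, 0.1503, 0.1432]
ee_rot: [[0.923, 0.385, 0.002], [0.385, -0.923, -0.002], [0.001, 0.003, -1.0]]
wrist_force: [-2.7, -7.5, 13.3]
gripper_width: 0.273
gripper_force: 30.0
```

End stop felt: travel is 31.9 mm, the motion halted and the force rose. I'll ease off the push and the press, then open and look.

Request:
jog_arm(rows=[[[0, 0.0004, -0.0005, 0], [0, 0.0004, -0.0005, 0], [0, 0, -0.0005, 0], [0, 0, -0.0005, 0], [0, 0, 0, 0], [0, 0, 0, 0]]])

```text
time_s: 20.32
tcp_pos: [0.5691, 0.1502, 0.1435]
ee_rot: [[0.923, 0.385, 0.001], [0.385, -0.923, -0.001], [0.0, 0.002, -1.0]]
wrist_force: [-0.0, -5.2, 3.2]
gripper_width: 0.271
gripper_force: 30.0
```

Request:
jog_arm(rows=[[[0, 0, 0, 0], [0, 0, 0, 0], [0, 0, 0, 0], [0, 0, 0, 0], [0, 0, 0, 0], [0, 0, 0, 0]]], claw=0.7)

```text
time_s: 21.08
tcp_pos: [0.5684, 0.1512, 0.1432]
ee_rot: [[0.923, 0.385, 0.0], [0.385, -0.923, 0.0], [0.0, -0.0, -1.0]]
wrist_force: [0.3, 0.2, -0.1]
gripper_width: 0.69
gripper_force: 0.0
```

Free of the knob, with zero force. Now I retreat straight up.

Request:
jog_arm(rows=[[[0, 0, -0.01, 0], [0, 0, -0.02, 0], [0, 0, -0.02, 0], [0, 0, -0.03, 0], [0, 0, -0.03, 0], [-0.05, 0, -0.01, 0], [-0.05, 0, 0, 0], [-0.03, 0, 0, 0], [0, 0, 0, 0], [0, 0, 0, 0]]])

```text
time_s: 22.32
tcp_pos: [0.4491, 0.1015, 0.2642]
ee_rot: [[0.923, 0.385, 0.002], [0.385, -0.923, 0.001], [0.002, -0.0, -1.0]]
wrist_force: [0.6, 1.2, 0.5]
gripper_width: 0.698
gripper_force: 0.0
```

```bash
python3 - <<'E'
import cv2
from station import *
a=capture("scene")[140:265,280:445]; cv2.imwrite("pics/e1.png",cv2.convertScaleAbs(cv2.resize(a,None,fx=4.5,fy=4.5,interpolation=2)[:,:,::-1],alpha=1.6))
print(sense()["wrist_force"])
E
```

```text
[ 0.41119289 -0.70117919 -0.14312511]
```

View pics/e1.png

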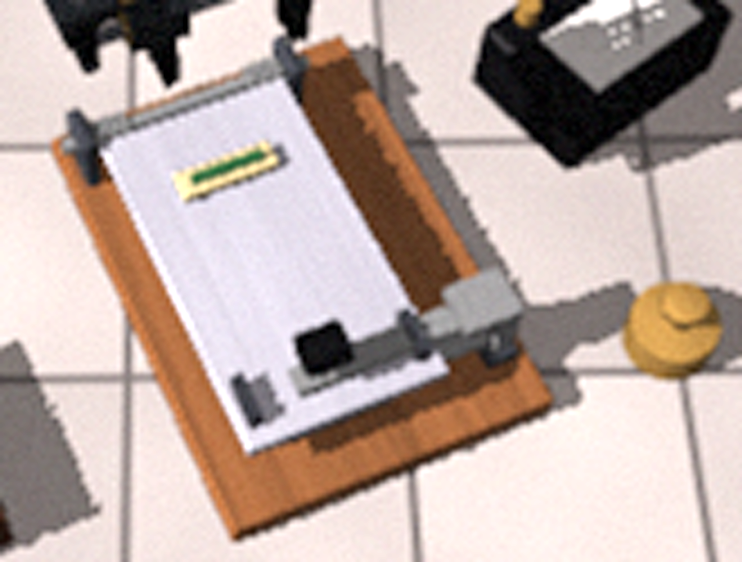

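The plate lies level, with the bolt's end under the keeper (crop about (450,325)) and the knob moved to (324,347). The bystanders have not moved and the gripper is clear.

```bash
python3 -c "
from station import *
print(finish_job())"
```

```text
the job is handed in; nothing more can be done
None
```

The plate is pressed level and locked, with the bolt pushed to its end stop under the keeper, the gripper clear and the bystanders unmoved in the last picture; I handed the job in and no verdict came back.

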